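Close the air-line filter with its sprung bayonet cap

ROBOT

A 6-joint arm with a two-finger parallel gripper is mounted at the origin on a cart in front of the work surface, level with it; the furniture and walls round the work are solid. World frame = base frame: x ahead of the robot, y to its left, z up, the work surface at z = 0. Lengths are in m, angles in rad, forces in N, time in s.
With the tool pointing down it reaches from about 0.375 to 0.975 m from the base axis. Payload 3.8 kg.
Tool frame: the origin (TCP) lies at the very end of the fingers, on their centre line; the grasp point (between the pads) lies 19 mm behind it; z points along the fingers, y is the line along which they close (so a half turn about z gives the same grasp; the last joint's range is limited). The gripper opens to 85 mm and grips with 20 to 120 N. Pads are 22 mm wide; open, the fingers measure 114 mm over their backs; the gripper's body (76 mm by 85 mm) begins 54 mm behind the grasp point. The pads swing forward as they close: fully open they stand 13 mm farther back than shut.
Start: joints at [1.263, 0.264, 1.604, -0, 1.274, -0.037], TCP at [0.181, 0.65, 0.231] pointing down, gripper open.
Joint ranges: [-2.63, 2.63], [-0.94, 2.18], [0.31, 2.57], [-1.31, 4.45], [0, 2.66], [-2.55, 2.55]. Speed limits (rad/s): [2.57, 2.57, 3.14, 3.14, 3.14, 3.14].

INTERFACE

Orientations are given as a unit quaternion [x, y, z, w].
In Python, from plant import readout, eyes, env gives the robot as it stands.
- The arm moves only by the shell command python3 -m jog 'ROWS' [OPENING] [FORCE]. ROWS is JSON, a list of rows, each a list of 2 entries, a list of its own where there are three numbers: the shift along the tool's x, y, z normalised to -1 to 1, where 1 is 30 mm, then the turn, a rotation vector about the tool's x, y, z normalised to -1 to 1, where 1 is 6 degrees. A call has exactly 10 rows; each row shifts and turns the commanded pose from where the row before left it, along the tool's axes as they then stand; what a row does not reach is not made up. A row lasts 1/8 s, in which the tool goes at most 62.5 mm and 10.7 degrees, less where a joint would pass 70% of its speed; a pose out of reach is approached as far as the arm can. A call with a number of a shift or a turn outside -1 to 1 is refused whole. A call with a gripper value outside its range is refused whole. OPENING is the closure in counts, from 0 (fully open) to 255 (shut), set as the call begins (- or left out, the last holds). The fingers move at their own pace and stop on an object; FORCE is the grip in N (left out, the last holds). Time passes only in rows, so rows that do not move let the fingers close, or fill a call up. It gives the time, the measured TCP pose, the force, the opening and the grip force at its end, in the units of the state.
- readout.observe(): the state, without advancing time (a new reading comes with each control period).
- eyes.capture(name): name is "scene" or "side" or "wrist"; returns a dict with "frame" (384x512x3 uint8, red, green, blue), "mtx" (3x3 intrinsics, pixels), "origin" and "attitude" of the camera in the world. Camera axes: x right, y down, z forward; pixel columns grow to the right and rows downward; lengths in m; the calibration is good to about 2 mm. A picture is of the moment at which its call begins. There is no depth.
- env.job_done(): hands the job in; it is judged then, once.
The state is a dict: "time_s": time; "joints": joint angles; "qd": joint speeds; "tau": joint torques, N m; "position": TCP position; "tcp_rot": TCP orientation; "contact_force": force on the tool from outside, world axes, zero at the start; "ft_torque": the same for the moment, N m; "grip_width": finger opening in m; "grasp_force": force on a finger pad.
Only numpy, scipy, OpenCV 4.12 (cv2) and the standard library are available. Lean on these libraries where they do the work, as an engineer would, in place of code of your own. Each camera call takes 0.05 s, during which the arm holds its last target. There are 200 camera calls.

TASK

Close the spray-gun air filter on the bench: pick up its winged metal cap, set it in the mouth of the housing and turn it by feel until its two lugs drop into the slots of the collar, then push it down against the spring, twist it a quarter turn clockwise (seen from above) and let go, so that the spring lifts it into its lock. Press gently (the spring needs about 15 N; lugs or collar are damaged if forced) and leave the things round about where they are.

Things in the scene. Friction and masses are not known exactly. Their poses are not given: they have to be found in the camera images.
- cap_grip (a point): Loose filter cap, about 0.22 kg, upright on the bench: point on its axis in the upper part of its black wing, 60 mm above the cap's underside; z up along the axis. Wing: 14 mm thick along x, 48 mm long along y, 36 to 72 mm above the underside. Below it a flange, diameter 52 mm, 32 to 36 mm up; below that a plug with two lugs.
- cap: The same cap; origin at the centre of its underside, same axes. Aluminium plug of diameter 40 mm, lowest 4 mm bevelled. Two lugs stick out of the plug at +x and -x: 8 mm wide, reaching 27 mm from the axis, 8 to 16 mm above the underside. It goes in either way round.
- housing_mouth (a point): Centre of the housing's open top, z up, 90 mm above the bench. Top 10 mm: aluminium collar of 84 mm diameter, bore 43 mm, two opposite slots 11 mm wide reaching 30 mm from the axis. The collar was clamped by hand and cannot turn: its slot line lies anywhere within 0.5 rad of the housing's x axis either way, and this pose does not tell; see or feel it.
- housing: Filter housing bolted to the bench; origin at its foot, 110 mm square; tube 80 mm across, brass ports along y. Height of cap_grip over housing_mouth: lugs lying on the collar 52 mm; dropped in the slots onto the spring plunger 48; lugs clear under the collar 34 or less (hard stop 29); locked 37. Spring: 5 N at 48 mm, 16 N at 29 mm, damped.
- slot_floor (a point): Centre of the housing's inner floor. Under the collar the cap turns only clockwise from above: 1.57 rad from slots to the middle of the lock pockets (recesses in the collar's underside, 3 mm high, 18 mm wide), about 0.2 rad on to a firm stop, felt as a moment on the wrist. When let go in a pocket, the spring lifts the lugs into the pockets.
- wood_block_mid (a point): Bystander: wooden sanding block, 60 x 90 x 45 mm, lying near the robot's edge of the bench. Point at its centre.
- loupe_mid (a point): Bystander: black stand loupe, 37 mm across, 35 mm high, beyond the housing. Point at its centre.
- tape_mid (a point): Bystander: roll of white tape lying flat, 80 mm across, 24 mm high, beyond the cap. Point at its centre.
Things that resemble listed ones, but are neither listed nor needed, are in the scene too. What is shaped like the cap but yellow is not meant. Leave any blue look-alike of the housing alone.

How it is judged:
By the outcome, as a careful person would: the job done as asked, in the order asked, and still so for the second after the job is handed in, with the robot touching nothing.
It also fails if it takes over 67 s, if anything falls off the work surface, if the arm or the gripper's body presses on something with over 40 N, if the wrist force passes 120 N, or if a joint passes its speed limit or range.

## Working session

There is one attempt and no reset: what is moved stays moved. The work goes in short steps, Python scripts to look and compute and a shell command to move; the robot and the scene stay as the last step left them, time stands still between calls to the robot, and variables do not carry over. Pictures are saved under pics/ and viewed, at most 10 in all, crops included, and the job is handed in when it is done.

```bash
mkdir -p pics; ls; python3 - <<'E'
from plant import readout, eyes
import cv2,numpy as np,pickle
s=readout.observe();print({k:np.round(v,3).tolist() for k,v in s.items()})
d={n:eyes.capture(n) for n in("scene","side","wrist")}
pickle.dump(d,open('pics/a.pkl','wb'))
for n in d: print(n,np.round(d[n]['mtx'],1).tolist(),np.round(d[n]['origin'],3),np.round(d[n]['attitude'],3).tolist())
im=np.hstack([d['scene']['frame'],d['side']['frame']])
cv2.imwrite('pics/a_scene.png',cv2.resize(d['scene']['frame'][:,:,::-1],(800,600)))
cv2.imwrite('pics/a_side.png',cv2.resize(d['side']['frame'][:,:,::-1],(800,600)))
E
```

```text
pics
{'time_s': 0.0, 'joints': [1.263, 0.265, 1.605, 0.0, 1.274, -0.037], 'qd': [-0.0, 0.001, 0.002, 0.003, 0.001, 0.0], 'tau': [0.003, -51.508, -36.733, 0.0, 0.013, 0.0], 'position': [0.18, 0.65, 0.23], 'tcp_rot': [0.135, 0.991, -0.001, -0.0], 'contact_force': [1.116, -0.472, -0.429], 'ft_torque': [0.008, -0.0, -0.004], 'grasp_force': 0.0, 'grip_width': 0.085}
scene [[465.7, 0.0, 251.4], [0.0, 465.7, 187.4], [0.0, 0.0, 1.0]] [-0.217  0.55   0.739] [-0.389, 0.795, -0.414, 0.216]
side [[407.8, 0.0, 260.5], [0.0, 407.8, 188.7], [0.0, 0.0, 1.0]] [0.011 0.923 0.735] [-0.228, 0.837, -0.484, 0.117]
wrist [[329.4, 0.0, 259.7], [0.0, 329.4, 191.2], [0.0, 0.0, 1.0]] [0.111 0.669 0.373] [0.787, 0.599, 0.086, 0.115]
```

View pics/a_scene.png

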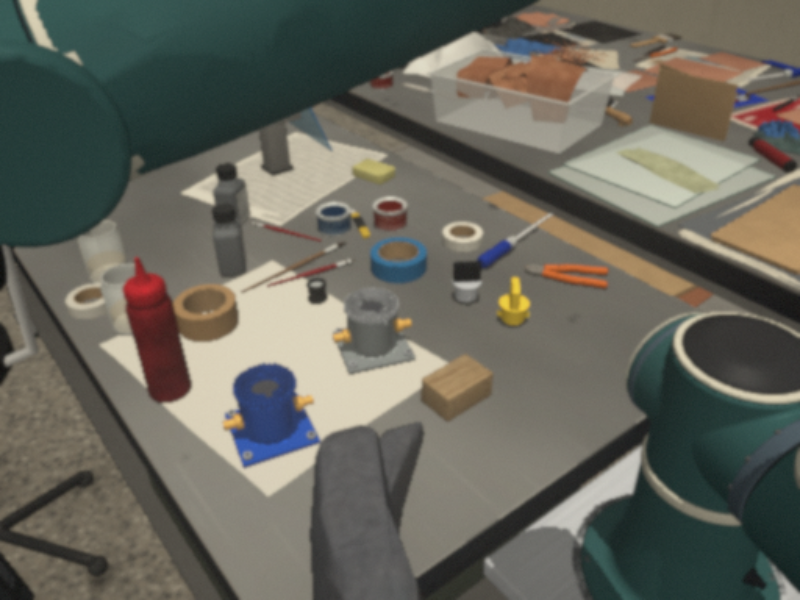

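View pics/a_side.png

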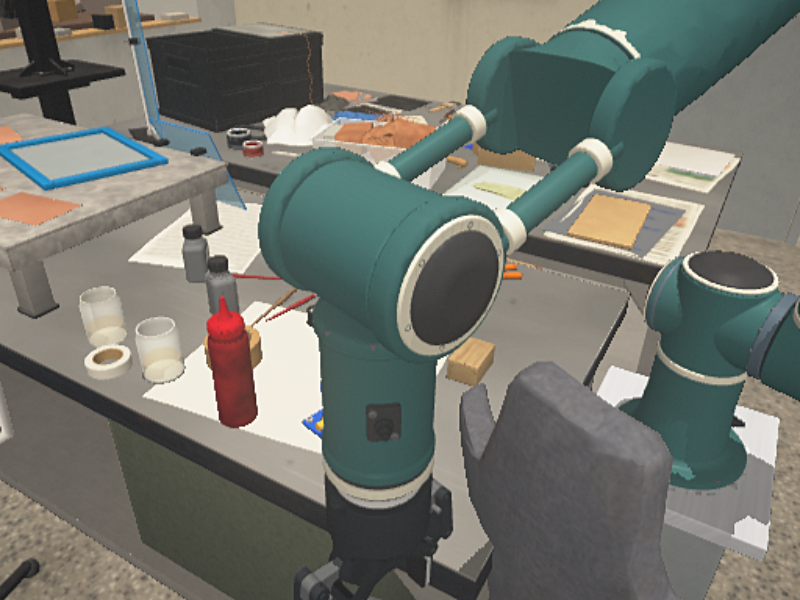

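Scene view (800x600 px): the black-winged metal cap is at (466,280) and its yellow look-alike at (514,303). The grey housing is at (373,325) and the blue one at (266,405). The block is at (457,386), the loupe at (317,290) and the white tape at (462,236). The arm hides most of this in the side view. Could be taken for the cap: yellow (514,303), loupe (317,290). I choose the black/aluminium one at (466,280).

```bash
cat > h.py <<'E'
import numpy as np,cv2
from scipy.spatial.transform import Rotation as R
def ray(c,u,v):
    d=R.from_quat(c['attitude']).apply(np.linalg.solve(c['mtx'],[u,v,1.])); return np.array(c['origin']),d
def onz(c,u,v,z):
    o,d=ray(c,u,v); return o+d*(z-o[2])/d[2]
def proj(c,p):
    q=c['mtx']@R.from_quat(c['attitude']).inv().apply(np.array(p)-c['origin']); return q[:2]/q[2]
E
python3 - <<'E'
from h import *
import pickle
d=pickle.load(open('pics/a.pkl','rb'));c=d['scene'];k=.64
for n,u,v,z in[('cap flange',466,285,.034),('cap wing top',467,264,.07),('yellow',514,310,.03),('mouth',372,304,.09),('block top',456,374,.045),('loupe',317,290,.0175),('tape',462,236,.012),('bluehousing',266,380,.09),('port L',338,337,.05),('port R',404,324,.05)]:
    print(n,onz(c,u*k,v*k,z).round(3))
f=c['frame']
a=f[150:260,190:350];cv2.imwrite('pics/crop.png',cv2.resize(a[:,:,::-1],(800,550),interpolation=cv2.INTER_CUBIC))
E
```

```text
cap flange [ 0.552 -0.174  0.034]
cap wing top [ 0.56  -0.182  0.07 ]
yellow [ 0.451 -0.19   0.03 ]
mouth [0.543 0.031 0.09 ]
block top [0.376 0.003 0.045]
loupe [0.724 0.024 0.017]
tape [ 0.711 -0.308  0.012]
bluehousing [0.489 0.247 0.09 ]
port L [0.551 0.092 0.05 ]
port R [ 0.514 -0.008  0.05 ]
```

View pics/crop.png

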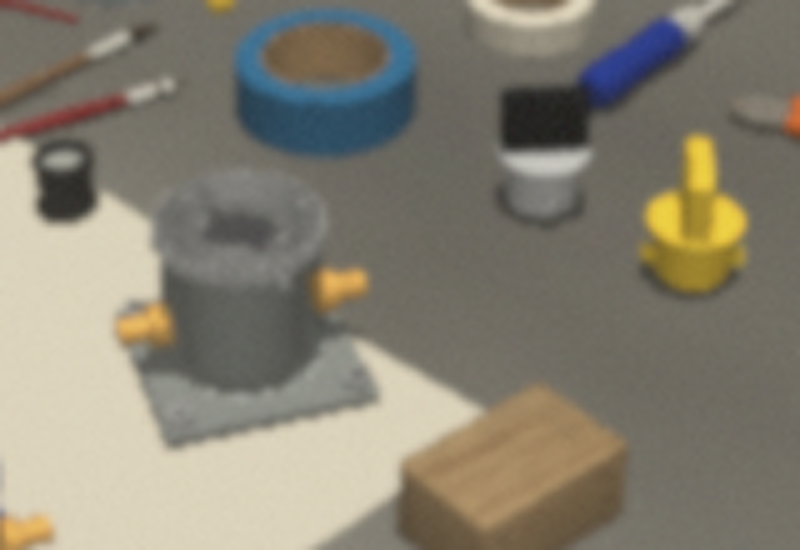

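The crop shows the black-winged aluminium cap at (545,150), the yellow one at (695,215) and the grey housing's mouth at (240,228). The choice holds. Next I plan the traverse so the wrist camera sees both.

```bash
cat >> h.py <<'E'
def rows(p0,yaw0,p1,yaw1,n):
    "tool-down rows; yaw = world angle of tool y; normalised"
    out=[];dw=(np.array(p1)-p0)/n;dy=(yaw1-yaw0)/n
    for i in range(n):
        a=yaw0+i*dy;y=np.array([np.cos(a),np.sin(a),0]);x=np.array([-y[1],y[0],0])
        out.append([[round(float(dw@x)/.03,2),round(float(dw@y)/.03,2),round(-float(dw[2])/.03,2)],[0,0,round(-np.degrees(dy)/6,2)]])
    return out
def camrel(c,s):
    Rt=R.from_quat(s['tcp_rot']);return Rt.inv().apply(np.array(c['origin'])-s['position']),Rt.inv()*R.from_quat(c['attitude'])
def yaw(s):
    y=R.from_quat(s['tcp_rot']).apply([0,1,0]);return np.arctan2(y[1],y[0])
E
python3 - <<'E'
from h import *
import pickle
from plant import readout
s=readout.observe();c=pickle.load(open('pics/a.pkl','rb'))['wrist']
t,r=camrel(c,s);pickle.dump((t,r,c['mtx']),open('rel.pkl','wb'));print(t,r.apply([0,0,1]),r.apply([1,0,0]))
p1=[.50,-.15,.33];a1=np.radians(-43)
Rt=R.from_rotvec([0,0,a1-np.pi/2])*R.from_quat([0,1,0,0])
print(Rt.apply([0,1,0]))
c2=dict(mtx=c['mtx'],origin=Rt.apply(t)+p1,attitude=(Rt*r).as_quat())
for q in([.555,-.178,.06],[.543,.031,.09]):print(proj(c2,q))
for w in rows(s['position'],yaw(s),p1,a1,30):print(w)
E
```

```text
[ 0.07215735 -0.00032413 -0.14257941] [-2.84482577e-01 -6.68324336e-04  9.58680978e-01] [0.00104199 0.99999895 0.00100633]
[ 0.7313537  -0.68199836  0.        ]
[307.75635191 139.53633042]
[171.67359602   3.17473416]
[[-0.58, -0.76, -0.11], [0, 0, np.float64(0.65)]]
[[-0.63, -0.72, -0.11], [0, 0, np.float64(0.65)]]
[[-0.68, -0.68, -0.11], [0, 0, np.float64(0.65)]]
[[-0.72, -0.63, -0.11], [0, 0, np.float64(0.65)]]
[[-0.76, -0.58, -0.11], [0, 0, np.float64(0.65)]]
[[-0.8, -0.52, -0.11], [0, 0, np.float64(0.65)]]
[[-0.84, -0.47, -0.11], [0, 0, np.float64(0.65)]]
[[-0.87, -0.41, -0.11], [0, 0, np.float64(0.65)]]
[[-0.89, -0.35, -0.11], [0, 0, np.float64(0.65)]]
[[-0.91, -0.29, -0.11], [0, 0, np.float64(0.65)]]
[[-0.93, -0.22, -0.11], [0, 0, np.float64(0.65)]]
[[-0.94, -0.16, -0.11], [0, 0, np.float64(0.65)]]
[[-0.95, -0.1, -0.11], [0, 0, np.float64(0.65)]]
[[-0.96, -0.03, -0.11], [0, 0, np.float64(0.65)]]
[[-0.96, 0.04, -0.11], [0, 0, np.float64(0.65)]]
[[-0.95, 0.1, -0.11], [0, 0, np.float64(0.65)]]
[[-0.94, 0.17, -0.11], [0, 0, np.float64(0.65)]]
[[-0.93, 0.23, -0.11], [0, 0, np.float64(0.65)]]
[[-0.91, 0.29, -0.11], [0, 0, np.float64(0.65)]]
[[-0.89, 0.35, -0.11], [0, 0, np.float64(0.65)]]
[[-0.86, 0.41, -0.11], [0, 0, np.float64(0.65)]]
[[-0.83, 0.47, -0.11], [0, 0, np.float64(0.65)]]
[[-0.8, 0.53, -0.11], [0, 0, np.float64(0.65)]]
[[-0.76, 0.58, -0.11], [0, 0, np.float64(0.65)]]
[[-0.72, 0.63, -0.11], [0, 0, np.float64(0.65)]]
[[-0.67, 0.68, -0.11], [0, 0, np.float64(0.65)]]
[[-0.63, 0.72, -0.11], [0, 0, np.float64(0.65)]]
[[-0.58, 0.76, -0.11], [0, 0, np.float64(0.65)]]
[[-0.52, 0.8, -0.11], [0, 0, np.float64(0.65)]]
[[-0.47, 0.84, -0.11], [0, 0, np.float64(0.65)]]
```

```bash
python3 -m jog '[[[-0.58,-0.76,-0.11],[0,0,0.65]],[[-0.63,-0.72,-0.11],[0,0,0.65]],[[-0.68,-0.68,-0.11],[0,0,0.65]],[[-0.72,-0.63,-0.11],[0,0,0.65]],[[-0.76,-0.58,-0.11],[0,0,0.65]],[[-0.8,-0.52,-0.11],[0,0,0.65]],[[-0.84,-0.47,-0.11],[0,0,0.65]],[[-0.87,-0.41,-0.11],[0,0,0.65]],[[-0.89,-0.35,-0.11],[0,0,0.65]],[[-0.91,-0.29,-0.11],[0,0,0.65]]]' 0 40
python3 -m jog '[[[-0.93,-0.22,-0.11],[0,0,0.65]],[[-0.94,-0.16,-0.11],[0,0,0.65]],[[-0.95,-0.1,-0.11],[0,0,0.65]],[[-0.96,-0.03,-0.11],[0,0,0.65]],[[-0.96,0.04,-0.11],[0,0,0.65]],[[-0.95,0.1,-0.11],[0,0,0.65]],[[-0.94,0.17,-0.11],[0,0,0.65]],[[-0.93,0.23,-0.11],[0,0,0.65]],[[-0.91,0.29,-0.11],[0,0,0.65]],[[-0.89,0.35,-0.11],[0,0,0.65]]]'
python3 -m jog '[[[-0.86,0.41,-0.11],[0,0,0.65]],[[-0.83,0.47,-0.11],[0,0,0.65]],[[-0.8,0.53,-0.11],[0,0,0.65]],[[-0.76,0.58,-0.11],[0,0,0.65]],[[-0.72,0.63,-0.11],[0,0,0.65]],[[-0.67,0.68,-0.11],[0,0,0.65]],[[-0.63,0.72,-0.11],[0,0,0.65]],[[-0.58,0.76,-0.11],[0,0,0.65]],[[-0.52,0.8,-0.11],[0,0,0.65]],[[-0.47,0.84,-0.11],[0,0,0.65]]]'
python3 - <<'E'
from h import *
import pickle
from plant import readout,eyes
s=readout.observe();print(s['time_s'],np.round(s['position'],4),np.round(s['joints'],3),np.degrees(yaw(s)))
d={n:eyes.capture(n) for n in('wrist','scene','side')};d['s']=s
pickle.dump(d,open('pics/b.pkl','wb'))
cv2.imwrite('pics/b_w.png',cv2.resize(d['wrist']['frame'][:,:,::-1],(800,600)))
cv2.imwrite('pics/b_side.png',cv2.resize(d['side']['frame'][:,:,::-1],(800,600)))
E
```

```text
time_s: 1.4
position: [0.2872, 0.3825, 0.2641]
tcp_rot: [0.459, 0.888, -0.0, -0.0]
contact_force: [0.0, 0.7, 0.1]
grip_width: 0.0851
grasp_force: 0.0
time_s: 2.65
position: [0.3948, 0.1166, 0.2972]
tcp_rot: [0.729, 0.684, -0.0, -0.0]
contact_force: [-0.7, 0.1, -0.9]
grip_width: 0.0854
grasp_force: 0.0
time_s: 3.9
position: [0.5028, -0.1491, 0.33]
tcp_rot: [0.916, 0.402, -0.0, -0.0]
contact_force: [0.1, 0.3, 0.8]
grip_width: 0.0852
grasp_force: 0.0
3.9 [ 0.5028 -0.1491  0.33  ] [-0.336 -0.07   1.789  0.     1.423  0.409] -42.65128277014084
```

View pics/b_w.png

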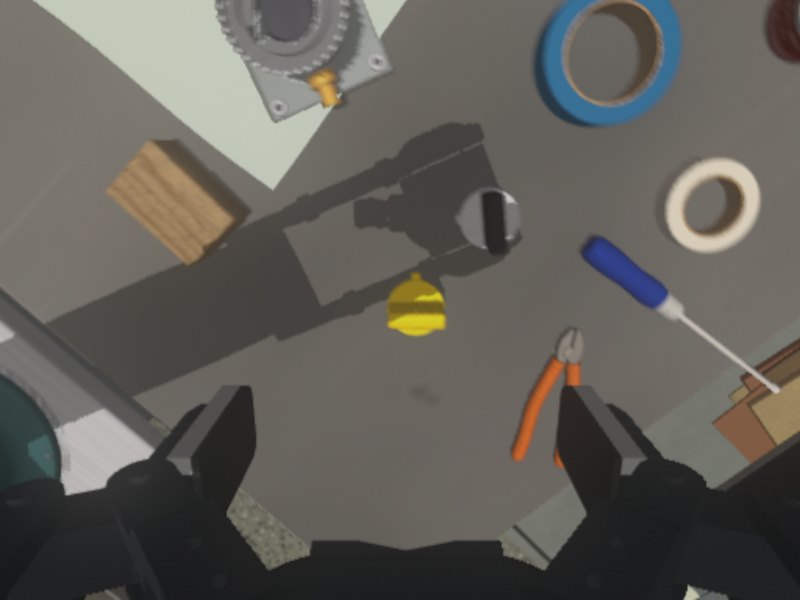

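The wrist view (800x600) shows the black wing at (494,223), running almost straight up the image. The yellow cap is at (415,305), the grey housing's mouth at (285,12) and the white tape at (712,205).

```bash
python3 - <<'E'
from h import *
import pickle
d=pickle.load(open('pics/b.pkl','rb'));c=d['wrist'];f=c['frame'];s=d['s']
x0,x1,y0,y1=285,345,110,172
g=f[y0:y1,x0:x1].max(2)
m=(g<38).astype(np.uint8)
n,l,st,ce=cv2.connectedComponentsWithStats(m);print(st.tolist())
i=[k for k in range(1,n) if l[int(223*.64)-y0,int(494*.64)-x0]==k];print(i)
m=(l==i[0]).astype(np.uint8)
pts=cv2.findContours(m,0,1)[0][0][:,0]+[x0,y0]
W=np.array([onz(c,u,v,.072)[:2] for u,v in pts])
(r)=cv2.minAreaRect((W*1000).astype(np.float32));print('wing rect mm',r)
b=cv2.boxPoints(r);e=b[1]-b[0],b[2]-b[1];e=max(e,key=np.linalg.norm);print('long dir',np.degrees(np.arctan2(e[1],e[0]))%180)
print('tool yaw',np.degrees(yaw(s)),'camera xy',c['origin'])
# flange bright
h=((f[y0:y1,x0:x1].min(2)>95)).astype(np.uint8);q=np.argwhere(h)[:,::-1]+[x0,y0]
(u,v),rr=cv2.minEnclosingCircle(q.astype(np.float32));print('flange',len(q),u,v,rr,onz(c,u,v,.036),(onz(c,u+rr,v,.036)-onz(c,u,v,.036))[:2])
# mouth guess
print('mouth',onz(c,285*.64,12*.64,.09))
for n in('scene','side'):
  ff=d[n]['frame'];u,v=proj(d[n],[.55,-.178,.06]);print(n,u,v)
E
```

```text
[[0, 0, 60, 62, 3717], [25, 18, 1, 1, 1], [26, 22, 1, 1, 1], [26, 30, 1, 1, 1]]
[]Traceback (most recent call last):
  File "<stdin>", line 9, in <module>
IndexError: list index out of range
```

```bash
python3 - <<'E'
from h import *
import pickle
d=pickle.load(open('pics/b.pkl','rb'));c=d['wrist'];f=c['frame'];s=d['s']
x0,x1,y0,y1=285,345,110,172
g=f[y0:y1,x0:x1].max(2)
print(g[15:58:3,15:50:2])
m=(g<52).astype(np.uint8)
n,l,st,ce=cv2.connectedComponentsWithStats(m);print(st.tolist())
k=1+st[1:,4].argmax();m=(l==k).astype(np.uint8)
pts=cv2.findContours(m,0,1)[0][0][:,0]+[x0,y0]
W=np.array([onz(c,u,v,.072)[:2] for u,v in pts])
r=cv2.minAreaRect((W*1000).astype(np.float32));print('wing rect mm',r)
b=cv2.boxPoints(r);e=max((b[1]-b[0],b[2]-b[1]),key=np.linalg.norm);print('long dir',np.degrees(np.arctan2(e[1],e[0]))%180)
print('tool yaw',np.degrees(yaw(s)),'camera xy',c['origin'])
h=((f[y0:y1,x0:x1].min(2)>105)).astype(np.uint8);q=np.argwhere(h)[:,::-1]+[x0,y0]
(u,v),rr=cv2.minEnclosingCircle(q.astype(np.float32));print('flange',len(q),u,v,rr,onz(c,u,v,.036),(onz(c,u+rr,v,.036)-onz(c,u,v,.036))[:2])
print('mouth',onz(c,285*.64,12*.64,.09))
E
```

```text
[[ 89 107 117 106  64  38  38  39  40  40  42  94 198 169 107 102 102 103]
 [111 118 118 110  69  37  40  41  41  41  40  85 172 197 187 101 103 103]
 [117 117 117 109  76  38  40  41  41  40  40  78 112 118 118 112 105 103]
 [118 118 118 115  81  39  39  40  40  41  41  73 109 117 117 118 109 103]
 [118 118 117 117  87  40  39  40  40  40  42  69 106 119 119 118 114 102]
 [118 118 119 119  95  43  39  39  41  41  41  68 105 118 116 118 112 103]
 [118 117 118 118  98  47  39  40  40  41  40  58  96 117 117 117 110 104]
 [117 117 117 116  99  50  38  41  42  41  42  50  96 117 117 105 101 103]
 [117 116 117 116 107  58  38  42  42  41  39  44  91 117 111  91  77 103]
 [119 120 120 120 112  68  39  40  42  41  41  40 135 144 114  72  70  91]
 [ 91 109 118 118 114  78  40  41  41  41  42  40  56  76  70  70  93 103]
 [ 69  69  70  86 119 130  54  40  42  41  41  42  54  69  96 102 103 103]
 [ 69  70  70  69  69  69  65  43  42  45  47  49  59  90 103 103 104 103]
 [ 70  70  69  69  69  70  70  70  69  67  68  73 103 103 103 104 103 103]
 [ 70  70  70  70  70  70  70  70  71  74  96 102 103 103 104 103 103 102]]
[[0, 0, 60, 62, 3252], [24, 13, 15, 40, 468]]
wing rect mm ((563.4494018554688, -184.67391967773438), (48.25361633300781, 14.829541206359863), 55.554019927978516)
long dir 55.55396
tool yaw -42.65128277014084 camera xy [ 0.55150283 -0.09635495  0.47276096]
flange 536 312.9383544921875 138.74159240722656 20.065954208374023 [ 0.5649663  -0.18614312  0.036     ] [ 0.01950965 -0.01793785]
mouth [0.55063771 0.02102181 0.09      ]
```

```bash
python3 -m jog '[[[0.07,0.46,0.9],[0,0,-0.27]],[[0.07,0.46,0.9],[0,0,-0.27]],[[0.07,0.46,0.9],[0,0,-0.27]],[[0.07,0.46,0.9],[0,0,-0.27]],[[0.07,0.46,0.9],[0,0,-0.27]],[[0,0,0.8],[0,0,0]],[[0,0,0.8],[0,0,0]],[[0,0,0.8],[0,0,0]],[[0,0,0.5],[0,0,0]],[[0,0,0],[0,0,0]]]' 0 40
python3 - <<'E'
from h import *
import pickle
from plant import readout,eyes
s=readout.observe();p=np.array(s['position']);print(p.round(4),np.degrees(yaw(s)))
t=np.array([.5635,-.1847,.043]);a=yaw(s);y=np.array([np.cos(a),np.sin(a),0]);x=np.array([-y[1],y[0],0])
print('need x,y,z mm',(t-p)@x*1e3,(t-p)@y*1e3,(p-t)[2]*1e3)
c=eyes.capture('wrist');print([proj(c,q).round() for q in([.5635,-.1847,.072],)])
cv2.imwrite('pics/c.png',cv2.resize(c['frame'][:,:,::-1],(640,480)))
E
```

```text
time_s: 5.3
position: [0.5614, -0.1827, 0.1069]
tcp_rot: [0.884, 0.467, -0.001, -0.001]
contact_force: [0.6, 0.1, -0.8]
grip_width: 0.0857
grasp_force: 0.0
[ 0.5614 -0.1827  0.1069] -34.366796121734254
need x,y,z mm -0.4683374852813591 2.825554813211572 63.87927445541318
[array([264., 224.])]
```

View pics/c.png

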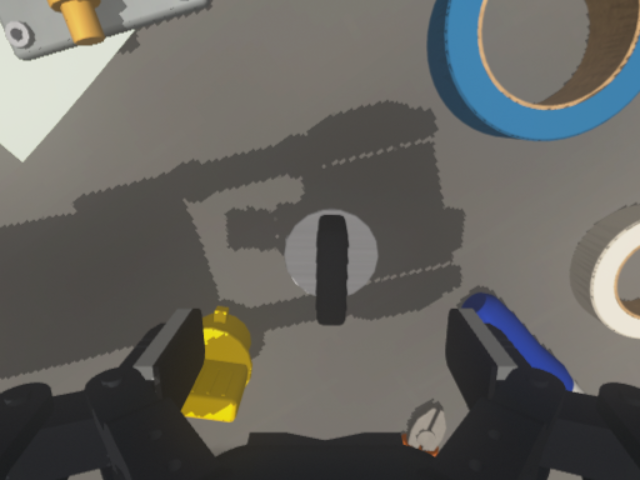

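The close view shows the wing at (331,268) and the flange centre near (331,253). The yellow cap at (217,350) is close to the left finger, so I check the clearance before going down.

```bash
python3 - <<'E'
from h import *
from plant import readout,eyes
s=readout.observe();c=eyes.capture('wrist');f=c['frame']
T=lambda P:(R.from_quat(s['tcp_rot']).inv().apply(P-s['position'])*1e3).round(1)
g=f.max(2);m=np.zeros_like(g);m[165:265,240:290]=g[165:265,240:290]<55
n,l,st,ce=cv2.connectedComponentsWithStats(m);k=1+st[1:,4].argmax();print('wing',st[k])
u,v,w,h,_=st[k];
for z in(.072,.036):print(z,'bottom end',T(onz(c,u+w/2,v+h,z)),'top end',T(onz(c,u+w/2,v,z)),'l/r',T(onz(c,u,v+h,z)),T(onz(c,u+w,v+h,z)))
print('flange',T(onz(c,331.5*.8,253*.8,.036)), 'l',T(onz(c,285*.8,253*.8,.036)),'r',T(onz(c,378*.8,253*.8,.036)),'top',T(onz(c,265,208*.8,.036)))
hsv=cv2.cvtColor(f,cv2.COLOR_RGB2HSV);y=cv2.inRange(hsv,(22,140,90),(34,255,255));y[:200]=0;y[:,:120]=0
q=np.argwhere(y)[:,::-1];P=[T(onz(c,a,b,.036)) for a,b in q];P=np.array(P);print('yellow range at z36',P.min(0),P.max(0))
P=np.array([T(onz(c,a,b,.07)) for a,b in q]);print('z70',P.min(0),P.max(0))
E
```

```text
wing [ 251  172   25   87 1961]
0.072 bottom end [-23.8   2.7  36.1] top end [30.   2.4 36.1] l/r [-23.8  -4.9  36.1] [-23.8  10.2  36.1]
0.036 bottom end [-43.    3.2  72.1] top end [21.6  2.9 72.1] l/r [-43.   -5.9  72.1] [-43.   12.2  72.1]
flange [ 0.2  4.2 72.1] l [  0.1 -21.4  72.2] r [ 0.2 29.7 72.1] top [25.4  3.9 72.1]
yellow range at z36 [-109.9  -88.5   72.2] [-32.  -44.6  72.2]
z70 [-81.2 -74.5  38.2] [-15.6 -37.5  38.2]
```

```bash
python3 -m jog '[[[0,0.1,0.35],[0,0,0]],[[0,0,0.35],[0,0,0]],[[0,0,0.35],[0,0,0]],[[0,0,0.35],[0,0,0]],[[0,0,0.3],[0,0,0]],[[0,0,0.25],[0,0,0]],[[0,0,0.15],[0,0,0]],[[0,0,0.03],[0,0,0]],[[0,0,0],[0,0,0]],[[0,0,0],[0,0,0]]]' 0 60
python3 -m jog '[[[0,0,0],[0,0,0]],[[0,0,0],[0,0,0]],[[0,0,0],[0,0,0]],[[0,0,0],[0,0,0]],[[0,0,0],[0,0,0]],[[0,0,0],[0,0,0]],[[0,0,0],[0,0,0]],[[0,0,0],[0,0,0]],[[0,0,0],[0,0,0]],[[0,0,0],[0,0,0]]]' 255 60
```

```text
time_s: 6.65
position: [0.5655, -0.1856, 0.0448]
tcp_rot: [0.885, 0.466, 0.0, 0.0]
contact_force: [0.7, -0.6, -0.3]
grip_width: 0.0857
grasp_force: 0.0
time_s: 7.9
position: [0.5651, -0.1854, 0.0443]
tcp_rot: [0.885, 0.466, -0.0, -0.0]
contact_force: [-0.6, 1.5, -1.3]
grip_width: 0.0129
grasp_force: 61.8
```

Gripped. I lift it and move short of the housing to view the mouth and slots.

```bash
python3 -m jog '[[[0,0,-1],[0,0,0]],[[0,0,-1],[0,0,0]],[[0,0,-1],[0,0,0]],[[0,0,-1],[0,0,0]],[[0.5,-0.7,-1],[0,0,0]],[[0.55,-0.72,-1],[0,0,0]],[[0.55,-0.72,0],[0,0,0]],[[0.55,-0.72,0],[0,0,0]],[[0.55,-0.72,0],[0,0,0]],[[0.55,-0.72,0],[0,0,0]]]' 255 60
python3 - <<'E'
from h import *
import pickle
from plant import readout,eyes
c=eyes.capture('wrist');s=readout.observe()
pickle.dump((c,s),open('pics/d.pkl','wb'))
print(proj(c,[.5506,.021,.09]))
cv2.imwrite('pics/d.png',cv2.resize(c['frame'][:,:,::-1],(800,600),interpolation=cv2.INTER_CUBIC))
E
```

```text
time_s: 9.15
position: [0.5133, -0.0313, 0.224]
tcp_rot: [0.885, 0.466, -0.0, -0.0]
contact_force: [0.2, 0.8, -1.4]
grip_width: 0.0127
grasp_force: 61.7
[260.77967774 103.39021923]
```

View pics/d.png

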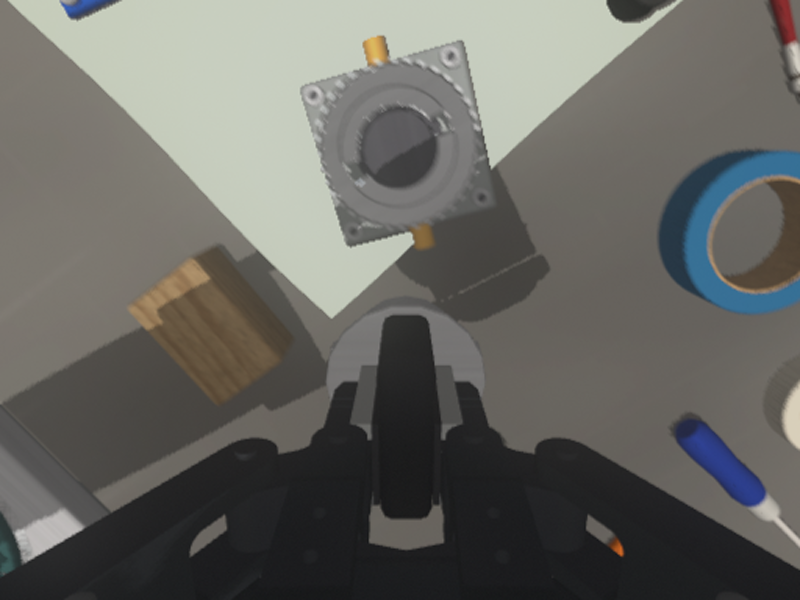

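The wrist view shows the collar centred near (398,146), with slots near (441,122) and (356,172). I zoom in on the collar.

```bash
python3 - <<'E'
from h import *
import pickle
c,s=pickle.load(open('pics/d.pkl','rb'));f=c['frame']
a=f[30:155,190:320][:,:,::-1];a=cv2.resize(a,None,fx=4.6,fy=4.6,interpolation=cv2.INTER_CUBIC)
a=cv2.convertScaleAbs(a,alpha=1.5,beta=-40)
cv2.imwrite('pics/d2.png',a)
E
```

```text
(no output)
```

View pics/d2.png

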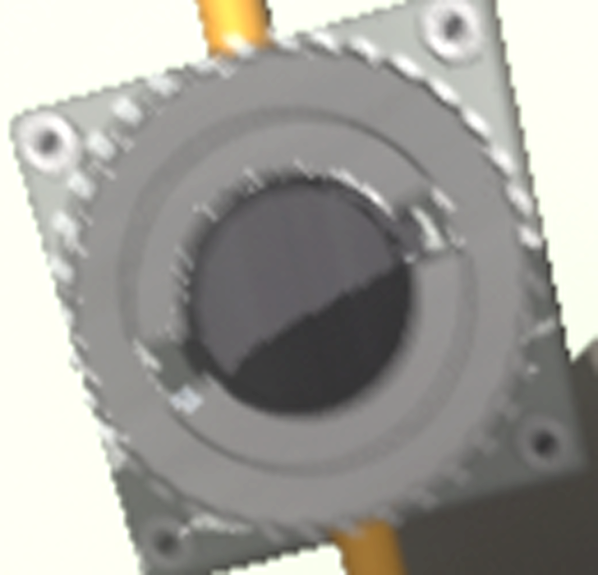

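```bash
python3 - <<'E'
from h import *
import pickle
c,s=pickle.load(open('pics/d.pkl','rb'))
P=lambda a,b,z=.09:onz(c,a/4.6+190-.4,b/4.6+30-.4,z)
A,B=P(451,219),P(159,375);print('slot ends',A,B,'len',np.linalg.norm(A-B),'mid',(A+B)/2,'ang',np.degrees(np.arctan2(*(A-B)[1::-1])))
for n,u,v in(('ring',303,291),('collar',304,287)):print(n,P(u,v))
L,Rr,T,Bo=P(130,290),P(478,290),P(303,108),P(303,475);print('ring dia',np.linalg.norm(L-Rr),np.linalg.norm(T-Bo))
print('collar dia',np.linalg.norm(P(75,287)-P(535,287)),np.linalg.norm(P(303,48)-P(303,525)))
# base corners bolts (base plate top ~10mm): average of 4 bolts
b=[P(48,140,.012),P(452,28,.012),P(543,443,.012),P(166,540,.012)]
print('bolts mean',np.mean(b,0),[np.linalg.norm(b[i]-b[(i+1)%4]).round(4) for i in range(4)]);e=b[2]-b[1];print('side ang',np.degrees(np.arctan2(e[1],e[0])))
# collar circle fit by edges: smooth gray disc via Hough
g=cv2.GaussianBlur(cv2.cvtColor(c['frame'][30:155,190:320],cv2.COLOR_RGB2GRAY),(3,3),1);g=cv2.resize(g,None,fx=4,fy=4,interpolation=cv2.INTER_CUBIC)
for lo,hi in((80,110),(180,215)):
  h=cv2.HoughCircles(g,cv2.HOUGH_GRADIENT_ALT,1.5,20,param1=150,param2=.5,minRadius=lo,maxRadius=hi)
  if h is not None:
    for u,v,r in h[0][:3]:print('hough',u*1.15,v*1.15,r*1.15,onz(c,u/4+190-.4,v/4+30-.4,.09))
print(s['position'],np.degrees(yaw(s)),s['joints'])
E
```

```text
slot ends [0.57956414 0.02556404 0.09      ] [0.52245554 0.03284517 0.09      ] len 0.05757087975023998 mid [0.55100984 0.02920461 0.09      ] ang -7.265789615797193
ring [0.55168956 0.03018114 0.09      ]
collar [0.55221427 0.03063441 0.09      ]
ring dia 0.060891130484294884 0.06162426682518843
collar dia 0.08044508420775902 0.08001082229321119
bolts mean [0.55037604 0.03007471 0.012     ] [np.float64(0.0905), np.float64(0.0906), np.float64(0.0904), np.float64(0.0906)]
side ang -109.57674101835202
[ 0.51201738 -0.02850425  0.22384153] -34.37116880910261 [-0.10606325 -0.03862154  1.95267971  0.00293094  1.22975251  0.49284568]
```

Slot line at about -7.3° in world, which is 0.21 rad off the housing's x axis (-19.6°) and within its range. The mouth is at (0.551, 0.030). I plan the approach above it.

```bash
python3 - <<'E'
from h import *
from plant import readout
s=readout.observe();p=np.array(s['position'])
for w in rows(p,yaw(s),[.551,.030,.150],np.radians(-7.3),9):print(w)
E
```

```text
[[0.26, -0.0, 0.27], [0, 0, np.float64(-0.5)]]
[[0.26, 0.01, 0.27], [0, 0, np.float64(-0.5)]]
[[0.26, 0.02, 0.27], [0, 0, np.float64(-0.5)]]
[[0.26, 0.04, 0.27], [0, 0, np.float64(-0.5)]]
[[0.26, 0.05, 0.27], [0, 0, np.float64(-0.5)]]
[[0.25, 0.06, 0.27], [0, 0, np.float64(-0.5)]]
[[0.25, 0.08, 0.27], [0, 0, np.float64(-0.5)]]
[[0.24, 0.09, 0.27], [0, 0, np.float64(-0.5)]]
[[0.24, 0.1, 0.27], [0, 0, np.float64(-0.5)]]
```

```bash
python3 -m jog '[[[0.26,0,0.27],[0,0,-0.5]],[[0.26,0.01,0.27],[0,0,-0.5]],[[0.26,0.02,0.27],[0,0,-0.5]],[[0.26,0.04,0.27],[0,0,-0.5]],[[0.26,0.05,0.27],[0,0,-0.5]],[[0.25,0.06,0.27],[0,0,-0.5]],[[0.25,0.08,0.27],[0,0,-0.5]],[[0.24,0.09,0.27],[0,0,-0.5]],[[0.24,0.1,0.27],[0,0,-0.5]],[[0,0,0],[0,0,0]]]' 255 60
python3 - <<'E'
from h import *
import pickle
from plant import readout,eyes
c=eyes.capture('wrist');s=readout.observe()
print(np.array(s['position']).round(4),np.degrees(yaw(s)))
d={n:eyes.capture(n) for n in('scene','side')}
a=c['frame'][:,:,::-1][120:312,140:396];b=d['side']['frame'][:,:,::-1];e=d['scene']['frame'][:,:,::-1]
ui=proj(d['side'],[.551,.03,.1]);ue=proj(d['scene'],[.551,.03,.1]);print(ui,ue)
def cr(im,u,w=64,h=56):
    u=np.clip(u.astype(int),[w,h],[511-w,383-h]);return cv2.resize(im[u[1]-h:u[1]+h,u[0]-w:u[0]+w],(400,300),interpolation=cv2.INTER_CUBIC)
top=cv2.resize(a,(400,300));cv2.imwrite('pics/e.png',np.vstack([np.hstack([top,cr(e,ue)]),np.hstack([cr(b,ui),top*0])]))
E
```

```text
time_s: 10.45
position: [0.5522, 0.0266, 0.1503]
tcp_rot: [0.751, 0.66, -0.001, -0.001]
contact_force: [0.4, 1.1, -1.6]
grip_width: 0.0131
grasp_force: 61.6
[0.5524 0.0263 0.1509] -7.4466435578887555
[246.25711903 195.46595003] [236.31977604 189.51372503]
```

View pics/e.png

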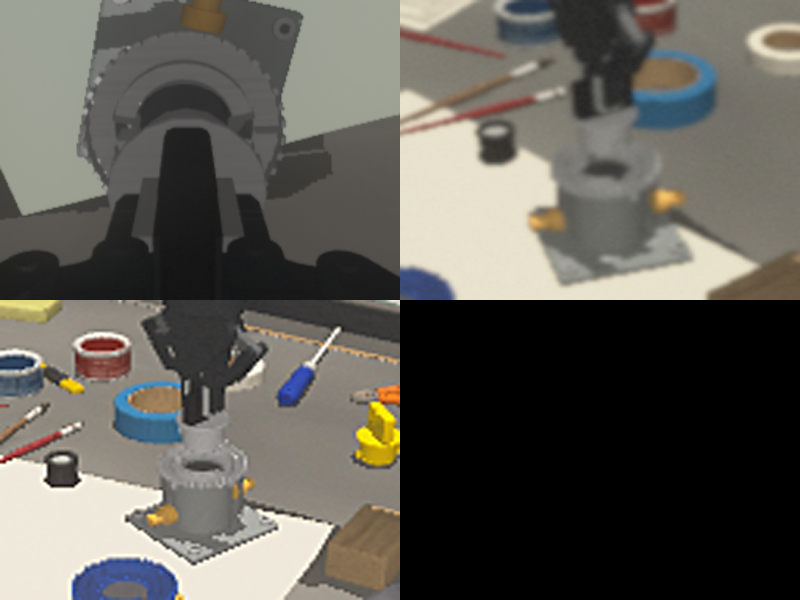

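The composite shows the slots level left and right of the wing, at (125,120) and (258,118) in the wrist crop, so they line up with the fingers' closing line. The cap sits over the mouth, a few mm short toward the robot's side.

```bash
python3 - <<'E'
from h import *
from plant import readout,eyes
c=eyes.capture('wrist');s=readout.observe();k=256/400
Q=R.from_quat(s['tcp_rot'])
T=lambda P:(Q.inv().apply(P-s['position'])*1e3).round(1)
W=lambda a,b,z=.09:T(onz(c,a*k+140,b*k+120,z))
for n,a,b in(('colL',88,115),('colR',285,115),('colTop',186,33),('slotL',117,122),('slotR',272,119),('boreTop',184,80)):print(n,W(a,b))
print('model mouth in tool',T(np.array([.551,.030,.09])))
# held cap flange: edges at row ~165 left 108 right 267, z = TCP-.0083
z=s['position'][2]-.0083
print('flange',W(108,175,z),W(267,175,z),W(188,117,z)); print(np.array(s['position']).round(4),np.degrees(yaw(s)))
E
```

```text
colL [  9.5 -41.1  61.8]
colR [ 9.6 40.7 61.9]
colTop [43.5 -0.4 61.9]
slotL [  6.5 -29.2  61.8]
slotR [ 7.9 35.4 61.9]
boreTop [24.5 -1.2 61.9]
model mouth in tool [ 3.6 -2.4 61.9]
flange [  6.  -25.1   8.3] [ 6.  25.4  8.3] [25.2  0.3  8.3]
[0.5529 0.0262 0.1519] -7.459639828593077
```

```bash
python3 -m jog '[[[0.107,-0.033,0],[0,0,0]],[[0,0,0.1],[0,0,0]],[[0,0,0.1],[0,0,0]],[[0,0,0.1],[0,0,0]],[[0,0,0.1],[0,0,0]],[[0,0,0.1],[0,0,0]],[[0,0,0.1],[0,0,0]],[[0,0,0.07],[0,0,0]],[[0,0,0],[0,0,0]],[[0,0,0],[0,0,0]]]' 255 60
cat > st.py <<'E'
from h import *
from plant import readout
s=readout.observe();print('t',round(s['time_s'],2),'pos',np.array(s['position']).round(4),'yaw',round(np.degrees(yaw(s)),2),'F',np.round(s['contact_force'],1),'M',np.round(s['ft_torque'],2),'j6',round(s['joints'][5],3))
E
python3 st.py
```

```text
time_s: 11.9
position: [0.5523, 0.0298, 0.1315]
tcp_rot: [0.751, 0.66, 0.0, 0.0]
contact_force: [-0.4, 0.7, -1.0]
grip_width: 0.0129
grasp_force: 61.6
t 11.9 pos [0.5523 0.0298 0.1315] yaw -7.42 F [-0.4  0.7 -1. ] M [-0.03  0.01 -0.06] j6 0.138
```

```bash
python3 -m jog '[[[0,0,0.04],[0,0,0]],[[0,0,0.04],[0,0,0]],[[0,0,0.04],[0,0,0]],[[0,0,0.04],[0,0,0]],[[0,0,0.03],[0,0,0]],[[0,0,0],[0,0,0]],[[0,0,0],[0,0,0]],[[0,0,0],[0,0,0]],[[0,0,0],[0,0,0]],[[0,0,0],[0,0,0]]]'
python3 st.py
```

```text
time_s: 13.15
position: [0.5523, 0.0298, 0.1257]
tcp_rot: [0.751, 0.66, 0.0, 0.0]
contact_force: [-0.3, -1.0, -1.3]
grip_width: 0.0131
grasp_force: 61.6
t 13.15 pos [0.5523 0.0298 0.1257] yaw -7.42 F [-0.3 -1.  -1.3] M [0.01 0.04 0.03] j6 0.138
```

```bash
python3 -m jog '[[[0,0,0.03],[0,0,0]],[[0,0,0.03],[0,0,0]],[[0,0,0.03],[0,0,0]],[[0,0,0.02],[0,0,0]],[[0,0,0],[0,0,0]],[[0,0,0],[0,0,0]],[[0,0,0],[0,0,0]],[[0,0,0],[0,0,0]],[[0,0,0],[0,0,0]],[[0,0,0],[0,0,0]]]'
python3 st.py
```

```text
time_s: 14.4
position: [0.5522, 0.0297, 0.1224]
tcp_rot: [0.751, 0.66, 0.0, 0.0]
contact_force: [0.4, 0.4, -1.3]
grip_width: 0.013
grasp_force: 61.8
t 14.4 pos [0.5522 0.0297 0.1224] yaw -7.42 F [ 0.4  0.4 -1.3] M [0.07 0.01 0.01] j6 0.138
```

No resistance 4 mm below the collar top, so the lugs are in the slots. Next comes the spring.

```bash
python3 -m jog '[[[0,0,0.03],[0,0,0]],[[0,0,0.03],[0,0,0]],[[0,0,0.03],[0,0,0]],[[0,0,0.03],[0,0,0]],[[0,0,0.03],[0,0,0]],[[0,0,0],[0,0,0]],[[0,0,0],[0,0,0]],[[0,0,0],[0,0,0]],[[0,0,0],[0,0,0]],[[0,0,0],[0,0,0]]]'
python3 st.py
```

```text
time_s: 15.65
position: [0.5524, 0.0298, 0.1182]
tcp_rot: [0.751, 0.66, 0.0, 0.0]
contact_force: [-1.8, -0.4, 5.3]
grip_width: 0.013
grasp_force: 62.6
t 15.65 pos [0.5524 0.0298 0.1182] yaw -7.42 F [-1.8 -0.4  5.3] M [ 0.01  0.5  -0.03] j6 0.138
```

```bash
python3 -m jog '[[[0,-0.015,0.05],[0,0,0]],[[0,0,0.05],[0,0,0]],[[0,0,0.05],[0,0,0]],[[0,0,0.05],[0,0,0]],[[0,0,0.05],[0,0,0]],[[0,0,0.05],[0,0,0]],[[0,0,0.05],[0,0,0]],[[0,0,0.05],[0,0,0]],[[0,0,0],[0,0,0]],[[0,0,0],[0,0,0]]]'
python3 st.py
```

```text
time_s: 16.9
position: [0.5524, 0.0298, 0.1075]
tcp_rot: [0.751, 0.66, 0.0, 0.0]
contact_force: [-4.1, 1.1, 10.7]
grip_width: 0.0128
grasp_force: 63.5
t 16.9 pos [0.5524 0.0298 0.1075] yaw -7.41 F [-4.1  1.1 10.7] M [-0.01  0.79 -0.02] j6 0.138
```

```bash
python3 -m jog '[[[0,-0.04,0.03],[0,0,0]],[[0,0,0.03],[0,0,0]],[[0,0,0.03],[0,0,0]],[[0,0,0.03],[0,0,0]],[[0,0,0.01],[0,0,0]],[[0,0,0],[0,0,0]],[[0,0,0],[0,0,0]],[[0,0,0],[0,0,0]],[[0,0,0],[0,0,0]],[[0,0,0],[0,0,0]]]'
python3 st.py
```

```text
time_s: 18.15
position: [0.5523, 0.0298, 0.1043]
tcp_rot: [0.751, 0.66, 0.001, 0.001]
contact_force: [-3.8, -1.9, 12.9]
grip_width: 0.0129
grasp_force: 63.7
t 18.15 pos [0.5523 0.0298 0.1043] yaw -7.41 F [-3.8 -1.9 12.9] M [-0.07  0.68 -0.05] j6 0.139
```

```bash
python3 -m jog '[[[0,0,0],[0,0,0.3]],[[0,0,0],[0,0,0.3]],[[0,0,0],[0,0,0.3]],[[0,0,0],[0,0,0.3]],[[0,0,0],[0,0,0.3]],[[0,0,0],[0,0,0.3]],[[0,0,0],[0,0,0.3]],[[0,0,0],[0,0,0.3]],[[0,0,0],[0,0,0]],[[0,0,0],[0,0,0]]]'
python3 st.py
```

```text
time_s: 19.4
position: [0.5526, 0.0299, 0.1045]
tcp_rot: [0.828, 0.561, 0.002, 0.001]
contact_force: [-3.9, -0.5, 12.0]
grip_width: 0.013
grasp_force: 63.7
t 19.4 pos [0.5526 0.0299 0.1045] yaw -21.82 F [-3.9 -0.5 12. ] M [-0.06  0.58 -0.04] j6 0.39
```

```bash
python3 -m jog '[[[0,0,0],[0,0,0.7]],[[0,0,0],[0,0,0.7]],[[0,0,0],[0,0,0.7]],[[0,0,0],[0,0,0.7]],[[0,0,0],[0,0,0.7]],[[0,0,0],[0,0,0.7]],[[0,0,0],[0,0,0.7]],[[0,0,0],[0,0,0.7]],[[0,0,0],[0,0,0.7]],[[0,0,0],[0,0,0]]]'
python3 st.py
```

```text
time_s: 20.65
position: [0.5526, 0.0298, 0.1045]
tcp_rot: [0.965, 0.262, 0.002, 0.001]
contact_force: [-2.6, -0.1, 12.6]
grip_width: 0.0129
grasp_force: 63.8
t 20.65 pos [0.5526 0.0298 0.1045] yaw -59.64 F [-2.6 -0.1 12.6] M [-0.21  0.58 -0.1 ] j6 1.05
```

```bash
python3 -m jog '[[[0,0,0],[0,0,0.7]],[[0,0,0],[0,0,0.7]],[[0,0,0],[0,0,0.7]],[[0,0,0],[0,0,0.7]],[[0,0,0],[0,0,0.7]],[[0,0,0],[0,0,0.7]],[[0,0,0],[0,0,0.7]],[[0,0,0],[0,0,0.7]],[[0,0,0],[0,0,0.7]],[[0,0,0],[0,0,0]]]'
python3 st.py
```

```text
time_s: 21.9
position: [0.5524, 0.0296, 0.1044]
tcp_rot: [0.998, -0.065, 0.002, 0.0]
contact_force: [-3.1, -0.9, 13.0]
grip_width: 0.0131
grasp_force: 63.8
t 21.9 pos [0.5524 0.0296 0.1044] yaw -97.43 F [-3.1 -0.9 13. ] M [-0.35  0.7  -0.05] j6 1.71
```

```bash
python3 -m jog '[[[0,0,-0.03],[0,0,0]],[[0,0,-0.03],[0,0,0]],[[0,0,-0.03],[0,0,0]],[[0,0,-0.03],[0,0,0]],[[0,0,0],[0,0,0]],[[0,0,0],[0,0,0]],[[0,0,0],[0,0,0]],[[0,0,0],[0,0,0]],[[0,0,0],[0,0,0]],[[0,0,0],[0,0,0]]]'
python3 st.py
python3 -m jog '[[[0,0,0],[0,0,0]],[[0,0,0],[0,0,0]],[[0,0,0],[0,0,0]],[[0,0,0],[0,0,0]],[[0,0,0],[0,0,0]],[[0,0,0],[0,0,0]],[[0,0,0],[0,0,0]],[[0,0,0],[0,0,0]],[[0,0,0],[0,0,0]],[[0,0,0],[0,0,0]]]' 0 60
python3 st.py
```

```text
time_s: 23.15
position: [0.5523, 0.0296, 0.1075]
tcp_rot: [0.998, -0.065, 0.002, 0.0]
contact_force: [-1.5, -1.2, 10.1]
grip_width: 0.0132
grasp_force: 63.4
t 23.15 pos [0.5523 0.0296 0.1075] yaw -97.41 F [-1.5 -1.2 10.1] M [-0.34  0.44 -0.07] j6 1.71
time_s: 24.4
position: [0.5506, 0.03, 0.1056]
tcp_rot: [0.998, -0.065, -0.0, -0.0]
contact_force: [0.9, -1.3, -0.6]
grip_width: 0.0854
grasp_force: 0.0
t 24.4 pos [0.5506 0.03   0.1056] yaw -97.41 F [ 0.9 -1.3 -0.6] M [-0.03 -0.03  0.02] j6 1.709
```

```bash
python3 -m jog '[[[0,0,-0.5],[0,0,0]],[[0,0,-0.7],[0,0,0]],[[0,0,-0.9],[0,0,0]],[[0,0,-0.9],[0,0,0]],[[-0.3,0,-0.9],[0,0,0]],[[-0.4,0,-0.3],[0,0,0]],[[-0.4,0,0],[0,0,0]],[[-0.4,0,0],[0,0,0]],[[0,0,0],[0,0,0]],[[0,0,0],[0,0,0]]]'
python3 - <<'E'
from h import *
from plant import readout,eyes
d={n:eyes.capture(n) for n in('wrist','scene','side')}
def cr(c,p,w=64,h=48):
    u=np.clip(proj(c,p).astype(int),[w,h],[511-w,383-h]);print(u);return cv2.resize(c['frame'][:,:,::-1][u[1]-h:u[1]+h,u[0]-w:u[0]+w],(400,300),interpolation=cv2.INTER_CUBIC)
P=[.551,.03,.1]
w=cr(d['wrist'],P);cv2.imwrite('pics/f.png',np.vstack([np.hstack([w,cr(d['scene'],P,40,30)]),np.hstack([cr(d['side'],P,40,30),cv2.resize(d['scene']['frame'][:,:,::-1],(400,300))])]))
E
```

```text
time_s: 25.65
position: [0.5057, 0.0358, 0.2309]
tcp_rot: [0.998, -0.065, -0.0, 0.0]
contact_force: [-0.0, 0.1, -0.4]
grip_width: 0.0854
grasp_force: 0.0
[258 127]
[236 189]
[246 195]
```

View pics/f.png

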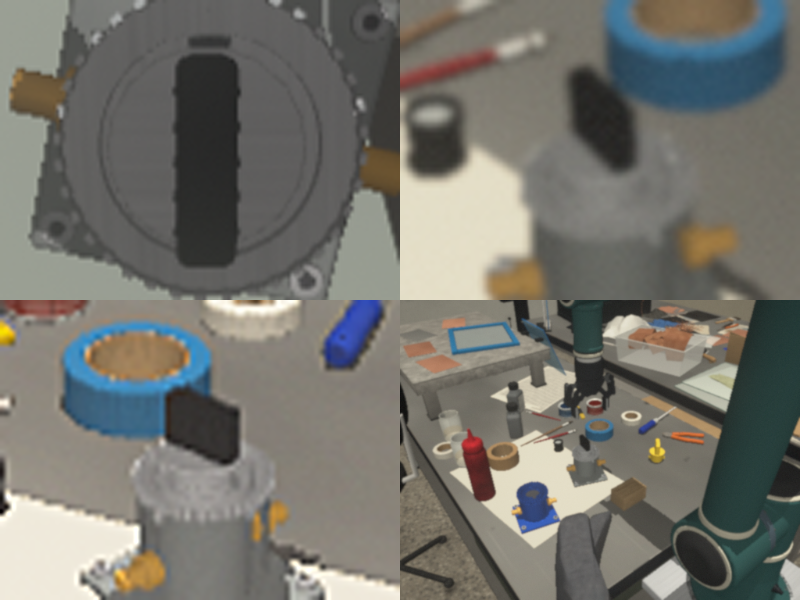

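The final views show the cap in the collar with its wing at 90° to the slot line; a slot end shows beyond the wing tip at (210,42). The gripper is clear and the neighbours have not moved. I hand it in.

```bash
python3 -c "
from plant import env
print(env.job_done())"
```

```text
the job is handed in; nothing more can be done
None
```

I closed the filter and handed the job in at about 26 s: the cap went into the slots, was pushed down (about 14 N), turned 90° clockwise and let go. The wing stands square to the slots, but the views can't show for certain that the lugs rose into the pockets; the bystanders look unmoved.

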